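Hang the washed screen scrubber back on its hook

ROBOT

A 7-joint arm with a two-finger parallel gripper is mounted at the origin on a cart in front of the work surface, level with it; the furniture and walls round the work are solid. World frame = base frame: x ahead of the robot, y to its left, z up, the work surface at z = 0. Lengths are in mm, angles in rad, forces in N, time in s.
With the tool pointing down it reaches from about 400 to 875 mm from the base axis. Payload 4.4 kg.
Tool frame: the origin (TCP) lies on the centre line of the jaws, within the pads' length; the fingertips stand 11 mm ahead of it and the grasp point (between the pads) lies 8 mm behind it (ctrl.tips_ahead is the distance from the TCP to the fingertips, in mm); z points along the fingers, y is the line along which they close (so a half turn about z gives the same grasp; the last joint's range is limited). The gripper opens to 85 mm and grips with 20 to 120 N. Pads are 22 mm wide; open, the fingers measure 114 mm over their backs; the gripper's body (76 mm by 85 mm) begins 54 mm behind the grasp point. The pads swing forward as they close: fully open they stand 13 mm farther back than shut.
Start: joints at [1.245, 0.628, 0.038, 1.517, -0.027, 0.996, -0.02], TCP at [167.004, -628.194, 242.313] pointing down, gripper open.
Joint ranges: [-3.06, 3.06], [-0.37, 2.12], [-1.25, 1.32], [0.18, 2.47], [-1.1, 4.24], [0.23, 1.98], [-2.94, 2.94]. Speed limits (rad/s): [2.57, 2.57, 3.14, 3.14, 3.14, 3.14, 3.14].

INTERFACE

Orientations are given as [roll, pitch, yaw] about the fixed x, y, z axes, in that order (R = Rz(yaw) Ry(pitch) Rx(roll)).
In Python, from cell import ctrl, eyes, job gives the robot as it stands. The module is installed in compiled form; this text tells all that it offers.
- The arm moves only by the tool carry_out, never from a script. Its argument "moves" is a list of rows, each an object of numbers: "tx", "ty", "tz": the shift along the tool's x, y, z as a fraction of full scale; "twist": the turn about the tool's z as a fraction of full scale; "fingers": the opening, from 0 (shut) to 1 (fully open). In form: [{"tx": .., "ty": .., "tz": .., "twist": .., "fingers": ..}, ...]. A call has 1 to 12 rows; each row shifts and turns the commanded pose from where the row before left it, along the tool's axes as they then stand; what a row does not reach is not made up. Full scale, the value 1, is 0.3 m for a shift and pi rad for a turn. A row lasts 1/8 s, in which the tool goes at most 62.5 mm and 10.7 degrees, less where a joint would pass 70% of its speed; a pose out of reach is approached as far as the arm can. A call with a number of a shift or a turn outside -1 to 1 is refused whole. A call with a gripper value outside its range is refused whole. The fingers move at their own pace and stop on an object; the grip force is fixed at half the most. Time passes only in rows, so rows that do not move let the fingers close. It gives the time, the measured TCP pose, the force, the opening and the grip force at its end, in the units of the state.
- ctrl.read_state(): the state, without advancing time (a new reading comes with each control period).
- eyes.get_image(name): name is "scene" or "top"; returns a dict with "color" (420x560x3 uint8, blue, green, red), "fovy" (degrees; the focal length in pixels is half the picture's height over the tangent of half this angle, whatever the lens; pixels are square), "cx", "cy" (the principal point, pixels), "world_from_camera" (4x4, takes a point from camera to world coordinates). Camera axes: x right, y up, looking along -z (the intrinsics and any distortion apply to the point x, -y, -z); pixel columns grow to the right and rows downward; lengths in mm; the calibration is good to about 2 mm. A picture is of the moment at which its call begins. There is no depth.
- job.finish_job(): hands the job in; it is judged then, once.
The state is a dict: "clock": time; "qpos": joint angles; "qd": joint speeds; "tau": joint torques, N m; "eef_pos": TCP position; "tool_rot": TCP orientation; "force": force on the tool from outside, world axes, zero at the start; "torque": the same for the moment, N m; "width": finger opening in mm; "gripper_force": force on a finger pad.
Only numpy, scipy, OpenCV 4.12 (cv2) and the standard library are available. Lean on these libraries where they do the work, as an engineer would, in place of code of your own. Each camera call takes 0.05 s, during which the arm holds its last target. There are 200 camera calls.

TASK

The red-handled scrubber has drained: lift it out of the wire drain stand (only the ends of its grip are free there), stand it upright on the bench top clear of the stand and let go. Then take it again the other way, as the rack has room for fingers only in front of and behind the grip, and hang it on the free hook with the red tag, without knocking the scrubbers that hang beside it out of place.

Things in the scene. Friction and masses are not known exactly. Their poses are not given: they have to be found in the camera images.
- scrubber_red_grip (a point): Centre of the grip of the red-handled scrubber, the loose tool to hang (about 0.2 kg, 126 mm tall, starts upright in the drain stand). Axes: z up the tool, y along the grip, x through its thickness. The grip is a red block 28 (x) x 62 (y) x 36 (z) mm. Below it comes a round neck 16 mm thick and 48 mm long, then the foot. Front and back are alike.
- red_foot (a point): Centre of the flat underside of the red scrubber's foot, 108 mm below the centre of its grip; same axes. The foot is 32 (x) x 62 (y) x 42 (z) mm, and the tool stands on it by itself.
- stand_top (a point): Drain stand, fixed, grey plate with two wire hoops: point midway between the hoops, level with their tops, 134 mm above the bench. Axes: z up, y along the scrubber's grip. The hoops (x = +-21.5 mm, wire 6 mm, y within +-23 mm) reach 2 mm above the grip and stand 4.5 mm off its faces: no room for a finger. The grip's ends (y = +-31 mm) are free.
- stand_floor (a point): Drain stand: middle of its 70 x 90 mm plate, 6 mm above the bench, where the red scrubber's foot stands with 2 mm of play, between lips 11 mm high. Lift it straight up by 140 mm to clear the hoops.
- free_seat (a point): Where the centre of the red scrubber's grip comes when hung on the free, red-tagged hook. Axes: x level into the rack along the prongs, y along the rack, z up. The grip's underside rests on two prongs (10 mm thick, tops 18 mm below this point and 150 mm above the bench, axes at y = +-18 mm), the neck in the 26 mm between them, the grip along y, either face in front.
- free_tips (a point): Midway between the turned-up prong tips of the free hook, level with their highest points: 42 mm before the seat (-x), 11 mm above the prong tops. Same axes. The foot is wider than the fork, so the tool enters here along +x with the grip's underside above the tips and is then lowered. Neighbours hang 74 mm to either side, 62 mm wide: 12 mm gaps, no room for fingers at the grip's ends.
- tag (a point): Centre of the red tag plate (34 x 30 mm, fixed) on the rail behind the free hook, 73 mm behind the seat, its top 28 mm above the prong tops. The rail's front face lies 67 mm behind the seat; the rail stays below the prong tops.
- scrubber_blue_grip (a point): Blue-handled scrubber, same make as the red one. Site at the centre of its grip. It hangs loose on its hook and must stay there.
- scrubber_yellow_grip (a point): Yellow-handled scrubber, same make as the red one. Site at the centre of its grip. It hangs loose on its hook and must stay there.
- scrubber_white_grip (a point): White-handled scrubber, same make as the red one. Site at the centre of its grip. It hangs loose on its hook and must stay there.

How it is judged:
By the outcome, as a careful person would: the job done as asked, in the order asked, and still so for the second after the job is handed in, with the robot touching nothing.
It also fails if it takes over 46 s, if anything falls off the work surface, if the arm or the gripper's body presses on something with over 40 N, if the wrist force passes 120 N, or if a joint passes its speed limit or range.

## Working session

There is one attempt and no reset: what is moved stays moved. The work goes in short steps, Python scripts to look and compute and a tool call to move; the robot and the scene stay as the last step left them, time stands still between calls to the robot, and variables do not carry over. Pictures are saved under pics/ and viewed, at most 10 in all, crops included, and the job is handed in when it is done.

Besides the shell and the picture viewer there is one more tool, called after "Call:" as name([rows], argument=value, ...), one row to a line, values as JSON. carry_out: Moves the arm, as the interface text tells. Its arguments: {"type":"object","properties":{"moves":{"type":"array","items":{"type":"object","properties":{"tx":{"type":"number","minimum":-1,"maximum":1},"ty":{"type":"number","minimum":-1,"maximum":1},"tz":{"type":"number","minimum":-1,"maximum":1},"twist":{"type":"number","minimum":-1,"maximum":1},"fingers":{"type":"number"}}}}},"required":["moves"]}

```bash
mkdir -p pics
python3 - <<'E'
from cell import ctrl, eyes, job
import cv2,json,numpy as np
s=ctrl.read_state();print(s)
for n in("scene","top"):
    d=eyes.get_image(n);cv2.imwrite(f"pics/{n}0.png",d["color"])
    print(n,{k:(np.round(v,3).tolist() if k!='color' else 0) for k,v in d.items()})
E
```

```text
{'clock': 0.0, 'qpos': array([ 1.24517955,  0.62934574,  0.03843355,  1.51839667, -0.02702597,
        0.99629929, -0.01995059]), 'qd': array([ 1.58061788e-03, -1.15489236e-03, -1.02187892e-03, -4.35454744e-05,
        1.71589362e-04, -4.53694034e-04,  4.24593358e-04]), 'tau': array([ 5.05812768e-04, -5.63410807e+01,  1.22610256e+00, -1.93440092e+01,
        1.09493229e-02,  1.05932675e-02,  2.77607262e-05]), 'eef_pos': array([ 166.86714206, -627.57379102,  241.37999529]), 'tool_rot': array([-3.13966104e+00, -6.64011129e-07,  2.59858201e-01]), 'force': array([ 0.7314839 , -0.83160572,  0.04097716]), 'torque': array([ 0.0401947 , -0.01324452,  0.02795968]), 'gripper_force': 0.0, 'width': 85.22402257530906}
scene {'color': 0, 'fovy': 53.114, 'cx': 282.853, 'cy': 211.555, 'world_from_camera': [[0.779, 0.464, -0.421, 199.12], [-0.626, 0.585, -0.516, -454.591], [0.007, 0.666, 0.746, 748.259], [0.0, 0.0, 0.0, 1.0]]}
top {'color': 0, 'fovy': 45.863, 'cx': 272.977, 'cy': 215.475, 'world_from_camera': [[-0.007, 0.991, -0.137, 423.216], [-1.0, -0.003, 0.029, -4.359], [0.028, 0.137, 0.99, 1138.193], [0.0, 0.0, 0.0, 1.0]]}
```

View pics/scene0.png

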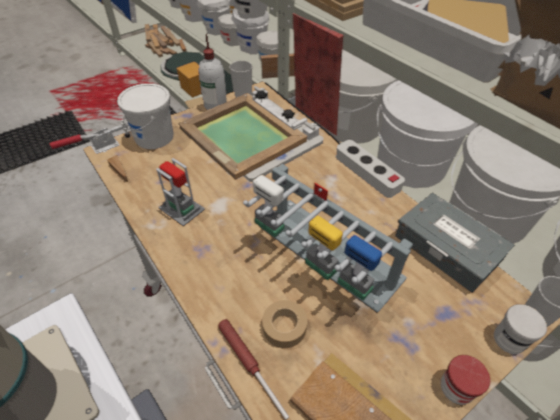

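View pics/top0.png

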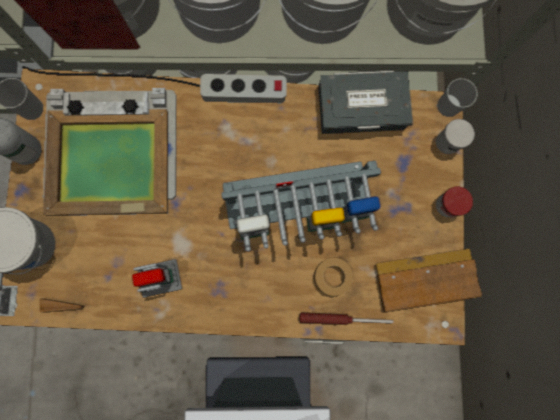

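The scene view shows the red grip in the stand at about (173,174), the tag at (320,191), and white (268,188), yellow (325,232) and blue (362,252) hanging. In the top view, red is at (149,278), the tag at (284,184), white at (253,224), yellow at (328,216) and blue at (363,206). The free fork lies between white and yellow.

```bash
cat > h.py <<'E'
import cv2,numpy as np
from cell import ctrl,eyes
def cam(d):
    f=210/np.tan(np.radians(d["fovy"])/2);return f,d["cx"],d["cy"],np.array(d["world_from_camera"])
def ray(d,p):
    f,cx,cy,T=cam(d);v=T[:3,:3]@np.array([(p[0]-cx)/f,-(p[1]-cy)/f,-1]);return T[:3,3],v/np.linalg.norm(v)
def plane(d,p,z):
    o,v=ray(d,p);return o+v*(z-o[2])/v[2]
def tri(d1,p1,d2,p2):
    o,a=ray(d1,p1);q,b=ray(d2,p2);t=np.linalg.lstsq(np.c_[a,-b],q-o,rcond=None)[0]
    return (o+a*t[0]+q+b*t[1])/2,np.linalg.norm(o+a*t[0]-q-b*t[1])
def proj(d,P):
    f,cx,cy,T=cam(d);c=T[:3,:3].T@(np.asarray(P,float)-T[:3,3]);return np.array([cx-f*c[0]/c[2],cy+f*c[1]/c[2]])
R={"red":[(0,8),(172,180)],"yellow":[(20,32)],"blue":[(100,125)]}
def mask(img,c,s=130,v=60):
    h=cv2.cvtColor(img,cv2.COLOR_BGR2HSV);m=0
    for a,b in R[c]: m=m|cv2.inRange(h,(a,s,v),(b,255,255))
    return m
def blobs(img,c,amin=25,**k):
    m=mask(img,c,**k);n,l,st,ce=cv2.connectedComponentsWithStats(m)
    return [(st[i].tolist(),ce[i].round(1).tolist()) for i in range(1,n) if st[i,4]>=amin]
E
python3 - <<'E'
from h import *
D={n:eyes.get_image(n) for n in("scene","top")}
for n in D:
    for c in R: print(n,c,[b for b in blobs(D[n]["color"],c) if b[0][4]<1500 and 100<b[1][0]<420 and 150<b[1][1]<300])
s=D["scene"]["color"];t=D["top"]["color"]
z=lambda i,x,y,w,h,W,H:cv2.resize(i[y:y+h,x:x+w],(W,H),interpolation=cv2.INTER_CUBIC)
a=np.hstack([z(t,215,155,174,112,522,336),z(t,120,245,70,84,278,336)])
b=np.hstack([z(s,240,165,180,96,492,264),z(s,150,150,70,60,308,264)])
cv2.imwrite("pics/m1.png",np.vstack([a,b]))
E
```

```text
scene red [([159, 161, 27, 26, 347], [174.0, 172.8]), ([390, 176, 8, 5, 29], [393.4, 178.0]), ([314, 183, 14, 17, 120], [320.4, 191.2])]
scene yellow [([309, 216, 33, 34, 691], [325.0, 232.1])]
scene blue [([346, 236, 35, 34, 604], [363.3, 251.6])]
top red [([277, 182, 16, 5, 35], [283.7, 183.4]), ([132, 268, 33, 19, 434], [147.7, 277.1])]
top yellow [([135, 180, 20, 21, 57], [149.3, 193.2]), ([311, 207, 34, 19, 478], [327.7, 215.9]), ([376, 254, 65, 20, 289], [406.3, 264.3])]
top blue [([348, 197, 32, 17, 382], [363.5, 205.0])]
```

View pics/m1.png

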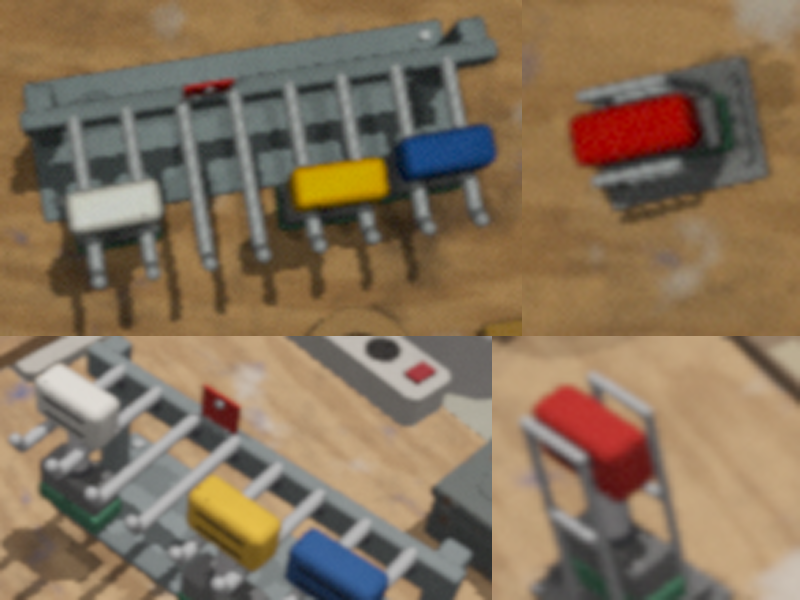

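The mosaic shows the free fork's tips in the top view at about (285,243) and (303,240), and in the scene view at about (275,223) and (289,233). The red grip is free at both ends between the hoops.

Run:
```python
from h import *
np.set_printoptions(precision=1,suppress=True)
D={n:eyes.get_image(n) for n in("scene","top")};S,T=D["scene"],D["top"]
for nm,a,b in[("tipL",(275.1,222.8),(285,243.3)),("tipR",(289,232.7),(303,240)),("tag",(320.4,191.2),(283.7,183.4)),
 ("red",(174,172.8),(147.7,277.1)),("yel",(325,232.1),(327.7,215.9)),("blue",(363.3,251.6),(363.5,205))]:
    print(nm,*tri(S,a,T,b))
for c,(u,v),z in[("red",(147,277),123),("yellow",(327,215),177),("blue",(363,205),177)]:
    m=mask(T["color"],c);n,l=cv2.connectedComponents(m);k=(l==l[v,u]).astype(np.uint8)
    ct=cv2.findContours(k,0,2)[0][0]
    P=np.array([plane(T,p,z)[:2] for p in ct[:,0]],np.float32);print(c,cv2.minAreaRect(P))
# white: bright, low sat
h=cv2.cvtColor(T["color"],cv2.COLOR_BGR2HSV)[205:245,230:275]
m=cv2.inRange(h,(0,0,150),(180,60,255));n,l,st,ce=cv2.connectedComponentsWithStats(m);i=1+st[1:,4].argmax()
ct=cv2.findContours((l==i).astype(np.uint8),0,2)[0][0]+[230,205]
print("white",ce[i]+[230,205],st[i],cv2.minAreaRect(np.array([plane(T,p,177)[:2] for p in ct[:,0]],np.float32)))
for p in[(285,243.3),(303,240)]:print("tip@156",plane(T,p,156))
for p in[(276,189.3),(292.7,186.7)]:print("root@150",plane(T,p,150))
```

```text
tipL [504.3 -57.4 155.6] 2.238959422348085
tipR [509.7 -92.7 156.8] 0.2824285586803132
tag [622.1 -54.4 162.5] 2.2965012802363525
red [440.  220.6 115.2] 2.123419493115869
yel [ 554.8 -140.2  170.3] 2.7940952363786407
blue [ 576.7 -212.1  170.3] 2.2077352899684595
red ((439.2503662109375, 218.6816864013672), (28.62687873840332, 64.03386688232422), 12.20219898223877)
yellow ((555.037353515625, -139.8211669921875), (29.92205047607422, 66.4519271850586), 6.948399543762207)
blue ((576.69921875, -211.79611206054688), (26.236793518066406, 59.8919563293457), 9.858607292175293)
white [252.6 222.9] [  8  10  30  17 358] ((541.7943115234375, 7.211336135864258), (24.276968002319336, 57.314170837402344), 10.487052917480469)
tip@156 [503.3 -56.8 156. ]
tip@156 [509.7 -92.7 156. ]
root@150 [613.4 -39.9 150. ]
root@150 [618.8 -73.9 150. ]
```

The two views agree: tips at 156 mm, tag 117 mm behind the tips (115 expected), neighbours 74 mm apart. That puts the rack yaw near 9.8°, the seat near (549,-67), and the red grip near (439,219) at yaw about 12°. Now moving toward the stand.

Call:
carry_out([
  {"twist": 0.015,"fingers": 1},
  {"tx": 0.145,"ty": -0.115,"tz": -0.013,"fingers": 1},
  {"tx": 0.145,"ty": -0.115,"tz": -0.013,"fingers": 1},
  {"tx": 0.145,"ty": -0.115,"tz": -0.013,"fingers": 1},
  {"tx": 0.145,"ty": -0.115,"tz": -0.013,"fingers": 1},
  {"tx": 0.145,"ty": -0.115,"tz": -0.013,"fingers": 1},
  {"tx": 0.145,"ty": -0.115,"tz": -0.013,"fingers": 1},
  {"tx": 0.145,"ty": -0.115,"tz": -0.013,"fingers": 1},
  {"tx": 0.145,"ty": -0.115,"tz": -0.013,"fingers": 1},
  {"tx": 0.145,"ty": -0.115,"tz": -0.013,"fingers": 1},
  {"tx": 0.145,"ty": -0.115,"tz": -0.013,"fingers": 1},
])

```text
validation failed for argument at $.mo...
```

```bash
cat >> h.py <<'E'
def go(x,y,z,yaw=None):
    """remaining move to target: twist first, then shift along the twisted tool axes, in move units"""
    s=ctrl.read_state();r=s["tool_rot"];p=s["eef_pos"];yaw=r[2] if yaw is None else yaw
    d=np.array([x,y,z])-p;c,n=np.cos(yaw),np.sin(yaw)
    print("t",round(s["clock"],2),"pos",p.round(1),"rot",r.round(3),"w",round(s["width"],1),"F",s["force"].round(1),"q",s["qpos"].round(2))
    print("twist",round(((r[2]-yaw+np.pi)%(2*np.pi)-np.pi)/np.pi,4),"txyz",np.round([(c*d[0]+n*d[1])/300,(n*d[0]-c*d[1])/300,-d[2]/300],4))
E
python3 -c "
from h import *
go(439,219,250,.213)"
```

```text
t 0.3 pos [ 167. -628.  242.] rot [-3.141 -0.     0.26 ] w 85.0 F [ 0.7 -0.5  0.1] q [ 1.25  0.63  0.04  1.52 -0.03  1.   -0.02]
twist 0.0149 txyz [ 1.4831 -2.5679 -0.0267]
```

Call:
carry_out([
  {"tx": 0,"ty": 0,"tz": 0,"twist": 0.015,"fingers": 1},
  {"tx": 0.145,"ty": -0.115,"tz": -0.013,"twist": 0,"fingers": 1},
  {"tx": 0.145,"ty": -0.115,"tz": -0.013,"twist": 0,"fingers": 1},
  {"tx": 0.145,"ty": -0.115,"tz": -0.013,"twist": 0,"fingers": 1},
  {"tx": 0.145,"ty": -0.115,"tz": -0.013,"twist": 0,"fingers": 1},
  {"tx": 0.145,"ty": -0.115,"tz": -0.013,"twist": 0,"fingers": 1},
  {"tx": 0.145,"ty": -0.115,"tz": -0.013,"twist": 0,"fingers": 1},
  {"tx": 0.145,"ty": -0.115,"tz": -0.013,"twist": 0,"fingers": 1},
  {"tx": 0.145,"ty": -0.115,"tz": -0.013,"twist": 0,"fingers": 1},
  {"tx": 0.145,"ty": -0.115,"tz": -0.013,"twist": 0,"fingers": 1},
  {"tx": 0.145,"ty": -0.115,"tz": -0.013,"twist": 0,"fingers": 1},
])

```text
clock: 1.68
eef_pos: [520.4, -197.8, 281.7]
tool_rot: [3.141, -0.0, 0.212]
force: [0.0, 0.0, -0.5]
width: 85.7
gripper_force: 0.0
```

```bash
python3 -c "
from h import *
go(439,219,250,.213)"
```

```text
t 1.68 pos [ 520.4 -197.8  281.7] rot [ 3.141 -0.     0.212] w 85.7 F [ 0.   0.  -0.5] q [ 0.31  0.45  0.    1.73 -0.    0.96 -1.04]
twist -0.0002 txyz [ 0.0284 -1.4152  0.1055]
```

Call:
carry_out([
  {"tx": 0.003,"ty": -0.157,"tz": 0.01,"twist": 0,"fingers": 1},
  {"tx": 0.003,"ty": -0.157,"tz": 0.01,"twist": 0,"fingers": 1},
  {"tx": 0.003,"ty": -0.157,"tz": 0.01,"twist": 0,"fingers": 1},
  {"tx": 0.003,"ty": -0.157,"tz": 0.01,"twist": 0,"fingers": 1},
  {"tx": 0.003,"ty": -0.157,"tz": 0.01,"twist": 0,"fingers": 1},
  {"tx": 0.003,"ty": -0.157,"tz": 0.01,"twist": 0,"fingers": 1},
  {"tx": 0.003,"ty": -0.157,"tz": 0.01,"twist": 0,"fingers": 1},
  {"tx": 0.003,"ty": -0.157,"tz": 0.01,"twist": 0,"fingers": 1},
  {"tx": 0.003,"ty": -0.157,"tz": 0.02,"twist": 0,"fingers": 1},
  {"tx": 0,"ty": 0,"tz": 0,"twist": 0,"fingers": 1},
])

```text
clock: 2.92
eef_pos: [436.4, 221.2, 251.1]
tool_rot: [-3.139, 0.0, 0.22]
force: [0.3, -0.0, -0.1]
width: 85.4
gripper_force: 0.0
```

Run:
```python
from h import *
go(439,219,106,.213)
s=ctrl.read_state()
D={n:eyes.get_image(n) for n in("scene","top")};S,T=D["scene"],D["top"]
p=proj(S,(440,219,114)).astype(int);q=proj(T,(440,219,114)).astype(int);print(p,q)
z=lambda i,c,w:cv2.resize(i[max(c[1]-w,0):c[1]+w,max(c[0]-w,0):c[0]+w],(400,400),interpolation=cv2.INTER_CUBIC)
cv2.imwrite("pics/m2.png",np.hstack([z(S["color"],p,60),z(T["color"],q,60)]))
```

```text
t 2.92 pos [436.4 221.2 251.1] rot [-3.139  0.     0.22 ] w 85.4 F [ 0.3 -0.  -0.1] q [-0.46  0.39 -0.09  1.94  0.04  0.81 -1.92]
twist 0.0023 txyz [0.007  0.0089 0.4836]
[173 173] [148 276]
```

View pics/m2.png

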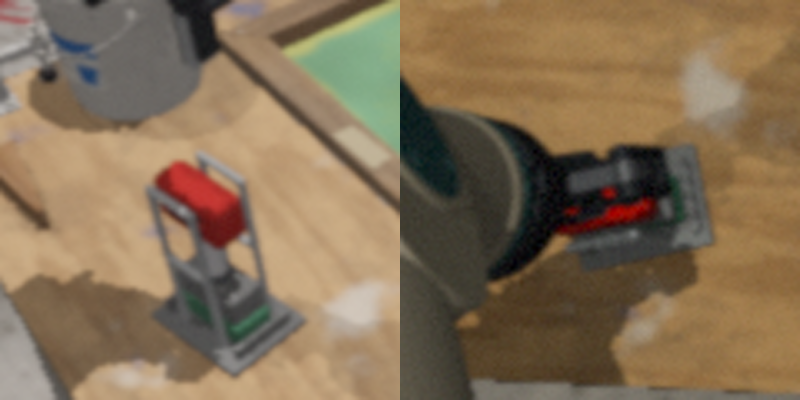

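The scene view shows the red scrubber standing undisturbed at about (173,173), and the top view shows the open gripper centred above it. Descending.

Call:
carry_out([
  {"tx": 0.0065,"ty": 0.012,"tz": 0.05,"twist": 0.002,"fingers": 1},
  {"tx": 0,"ty": 0,"tz": 0.1,"twist": 0,"fingers": 1},
  {"tx": 0,"ty": 0,"tz": 0.08,"twist": 0,"fingers": 1},
  {"tx": 0,"ty": 0,"tz": 0,"twist": 0,"fingers": 1},
])

```text
clock: 3.52
eef_pos: [440.0, 211.5, 181.3]
tool_rot: [3.14, 0.003, 0.204]
force: [0.4, -0.3, 0.1]
width: 85.4
gripper_force: 0.0
```

```bash
python3 -c "
from h import *
go(439,218,105,.213)"
```

```text
t 3.52 pos [440.  211.5 181.3] rot [3.14e+00 3.00e-03 2.04e-01] w 85.4 F [ 0.4 -0.3  0.1] q [-0.45  0.49 -0.07  2.02  0.06  0.64 -1.94]
twist -0.003 txyz [ 0.0012 -0.0217  0.2542]
```

Call:
carry_out([
  {"tx": 0.001,"ty": -0.021,"tz": 0,"twist": -0.003,"fingers": 1},
  {"tx": 0,"ty": 0,"tz": 0,"twist": 0,"fingers": 1},
  {"tx": 0,"ty": 0,"tz": 0,"twist": 0,"fingers": 1},
  {"tx": 0,"ty": 0,"tz": 0,"twist": 0,"fingers": 1},
])

```text
clock: 4.03
eef_pos: [439.7, 220.0, 182.7]
tool_rot: [-3.142, -0.001, 0.216]
force: [-0.1, 0.7, 0.6]
width: 85.3
gripper_force: 0.0
```

```bash
python3 -c "
from h import *
go(439,218,105,.213)"
```

```text
t 4.03 pos [439.7 220.  182.7] rot [-3.142e+00 -1.000e-03  2.160e-01] w 85.3 F [-0.1  0.7  0.6] q [-0.47  0.49 -0.08  2.01  0.06  0.64 -1.94]
twist 0.0009 txyz [-0.0037  0.0062  0.259 ]
```

Call:
carry_out([
  {"tx": -0.003,"ty": 0.004,"tz": 0.08,"twist": 0,"fingers": 1},
  {"tx": 0,"ty": 0,"tz": 0.08,"twist": 0,"fingers": 1},
  {"tx": 0,"ty": 0,"tz": 0.07,"twist": 0,"fingers": 1},
  {"tx": 0,"ty": 0,"tz": 0.028,"twist": 0,"fingers": 1},
  {"tx": 0,"ty": 0,"tz": 0,"twist": 0,"fingers": 1},
  {"tx": 0,"ty": 0,"tz": 0,"twist": 0,"fingers": 1},
])

```text
clock: 4.78
eef_pos: [439.4, 218.9, 105.6]
tool_rot: [-3.141, -0.001, 0.216]
force: [0.5, 0.4, 0.5]
width: 85.4
gripper_force: 0.0
```

```bash
python3 -c "
from h import *
go(439,218,105,.213)"
```

```text
t 4.78 pos [439.4 218.9 105.6] rot [-3.141e+00 -1.000e-03  2.160e-01] w 85.4 F [0.5 0.4 0.5] q [-0.48  0.62 -0.06  2.08  0.08  0.44 -1.96]
twist 0.0009 txyz [-0.002   0.0027  0.002 ]
```

Call:
carry_out([
  {"tx": 0,"ty": 0,"tz": 0,"twist": 0,"fingers": 0.6},
  {"tx": 0,"ty": 0,"tz": 0,"twist": 0,"fingers": 0.5},
  {"tx": 0,"ty": 0,"tz": 0,"twist": 0,"fingers": 0.5},
  {"tx": 0,"ty": 0,"tz": 0,"twist": 0,"fingers": 0.5},
  {"tx": 0,"ty": 0,"tz": 0,"twist": 0,"fingers": 0.5},
])

```text
clock: 5.4
eef_pos: [439.4, 219.1, 105.8]
tool_rot: [-3.141, -0.002, 0.216]
force: [-0.4, 0.8, 5.6]
width: 61.3
gripper_force: 64.2
```

```bash
python3 -c "
from h import *
go(439,218,105,.213)"
```

```text
t 5.4 pos [439.4 219.1 105.8] rot [-3.141e+00 -2.000e-03  2.160e-01] w 61.3 F [-0.4  0.8  5.6] q [-0.48  0.62 -0.06  2.08  0.08  0.44 -1.96]
twist 0.0009 txyz [-0.002   0.0035  0.0027]
```

Call:
carry_out([
  {"tx": 0,"ty": 0,"tz": -0.02,"twist": 0,"fingers": 0.5},
  {"tx": 0,"ty": 0,"tz": -0.05,"twist": 0,"fingers": 0.5},
  {"tx": 0,"ty": 0,"tz": -0.08,"twist": 0,"fingers": 0.5},
  {"tx": 0,"ty": 0,"tz": -0.09,"twist": 0,"fingers": 0.5},
  {"tx": 0,"ty": 0,"tz": -0.09,"twist": 0,"fingers": 0.5},
  {"tx": 0,"ty": 0,"tz": -0.09,"twist": 0,"fingers": 0.5},
  {"tx": 0,"ty": 0,"tz": -0.08,"twist": 0,"fingers": 0.5},
  {"tx": 0,"ty": 0,"tz": -0.02,"twist": 0,"fingers": 0.5},
  {"tx": 0,"ty": 0,"tz": 0,"twist": 0,"fingers": 0.5},
])

```text
clock: 6.52
eef_pos: [438.7, 218.5, 261.1]
tool_rot: [3.142, -0.0, 0.216]
force: [-0.8, 0.3, -2.1]
width: 61.0
gripper_force: 65.8
```

Run:
```python
from h import *
go(480,110,256,.171)
D={n:eyes.get_image(n) for n in("scene",)};S=D["scene"]
p=proj(S,(440,219,180)).astype(int);print(p)
w=95;i=S["color"][max(p[1]-w,0):p[1]+w,p[0]-w:p[0]+w]
cv2.imwrite("pics/m3.png",cv2.resize(i,None,fx=3,fy=3))
```

```text
t 6.53 pos [438.7 218.5 261.1] rot [ 3.142 -0.     0.216] w 61.0 F [-0.8  0.3 -2.1] q [-0.45  0.38 -0.09  1.93  0.04  0.84 -1.92]
twist 0.0142 txyz [0.0742 0.3797 0.0169]
[168 150]
```

View pics/m3.png

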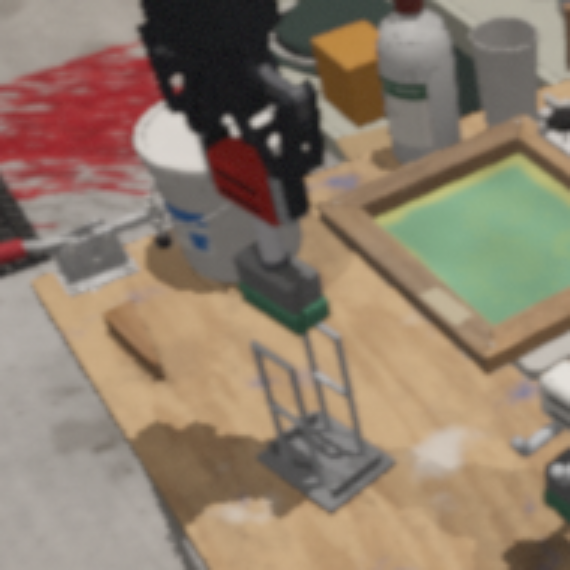

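The scene view shows the scrubber held upright with its foot clear above the empty stand. Moving to the free bench patch at (480,110).

Call:
carry_out([
  {"tx": 0,"ty": 0,"tz": 0,"twist": 0.014,"fingers": 0.5},
  {"tx": 0.02,"ty": 0.1,"tz": 0,"twist": 0,"fingers": 0.5},
  {"tx": 0.02,"ty": 0.1,"tz": 0,"twist": 0,"fingers": 0.5},
  {"tx": 0.02,"ty": 0.1,"tz": 0.01,"twist": 0,"fingers": 0.5},
  {"tx": 0.014,"ty": 0.08,"tz": 0.01,"twist": 0,"fingers": 0.5},
  {"tx": 0,"ty": 0,"tz": 0.08,"twist": 0,"fingers": 0.5},
  {"tx": 0,"ty": 0,"tz": 0.12,"twist": 0,"fingers": 0.5},
  {"tx": 0,"ty": 0,"tz": 0.12,"twist": 0,"fingers": 0.5},
  {"tx": 0,"ty": 0,"tz": 0.1,"twist": 0,"fingers": 0.5},
  {"tx": 0,"ty": 0,"tz": 0.06,"twist": 0,"fingers": 0.5},
  {"tx": 0,"ty": 0,"tz": 0.02,"twist": 0,"fingers": 0.5},
  {"tx": 0,"ty": 0,"tz": 0,"twist": 0,"fingers": 0.5},
])

```text
clock: 8.07
eef_pos: [479.9, 110.1, 104.4]
tool_rot: [3.141, 0.001, 0.172]
force: [-0.3, 0.3, -3.0]
width: 61.1
gripper_force: 66.0
```

Call:
carry_out([
  {"tx": 0,"ty": 0,"tz": 0,"twist": 0,"fingers": 0.5},
])

```text
clock: 8.2
eef_pos: [480.7, 110.2, 105.5]
tool_rot: [-3.141, -0.001, 0.172]
force: [0.9, -0.6, -2.8]
width: 61.6
gripper_force: 66.0
```

```bash
python3 -c "
from h import *
go(480,110,99.8,.171)"
```

```text
t 8.2 pos [480.7 110.2 105.5] rot [-3.141e+00 -1.000e-03  1.720e-01] w 61.6 F [ 0.9 -0.6 -2.8] q [-0.26  0.63 -0.04  2.07  0.05  0.45 -1.74]
twist 0.0002 txyz [-0.0025  0.0004  0.019 ]
```

Call:
carry_out([
  {"tx": 0,"ty": 0,"tz": 0.012,"twist": 0,"fingers": 0.5},
  {"tx": 0,"ty": 0,"tz": 0.005,"twist": 0,"fingers": 0.5},
  {"tx": 0,"ty": 0,"tz": 0,"twist": 0,"fingers": 0.5},
  {"tx": 0,"ty": 0,"tz": 0,"twist": 0,"fingers": 0.5},
])

```text
clock: 8.7
eef_pos: [480.3, 110.1, 99.9]
tool_rot: [-3.142, -0.0, 0.172]
force: [-0.5, -0.5, -2.3]
width: 61.5
gripper_force: 66.1
```

```bash
python3 -c "
from h import *
go(480,110,99.8,.171)"
```

```text
t 8.7 pos [480.3 110.1  99.9] rot [-3.142 -0.     0.172] w 61.5 F [-0.5 -0.5 -2.3] q [-0.26  0.64 -0.04  2.07  0.06  0.43 -1.74]
twist 0.0002 txyz [-0.001   0.0002  0.0003]
```

One more small step to make firm contact.

Call:
carry_out([
  {"tx": 0,"ty": 0,"tz": 0.003,"twist": 0,"fingers": 0.5},
  {"tx": 0,"ty": 0,"tz": 0.002,"twist": 0,"fingers": 0.5},
  {"tx": 0,"ty": 0,"tz": 0,"twist": 0,"fingers": 0.5},
])

```text
clock: 9.07
eef_pos: [480.5, 110.3, 99.7]
tool_rot: [3.142, -0.001, 0.172]
force: [-2.6, -0.6, 13.7]
width: 61.1
gripper_force: 68.0
```

Call:
carry_out([
  {"tx": 0,"ty": 0,"tz": 0,"twist": 0,"fingers": 0.8},
  {"tx": 0,"ty": 0,"tz": 0,"twist": 0,"fingers": 1},
  {"tx": 0,"ty": 0,"tz": 0,"twist": 0,"fingers": 1},
  {"tx": 0,"ty": 0,"tz": 0,"twist": 0,"fingers": 1},
  {"tx": 0,"ty": 0,"tz": -0.04,"twist": 0,"fingers": 1},
  {"tx": 0,"ty": 0,"tz": -0.1,"twist": 0,"fingers": 1},
  {"tx": 0,"ty": 0,"tz": -0.16,"twist": 0,"fingers": 1},
  {"tx": 0,"ty": 0,"tz": -0.06,"twist": 0,"fingers": 1},
])

```text
clock: 10.07
eef_pos: [481.6, 110.5, 209.6]
tool_rot: [-3.141, -0.005, 0.172]
force: [0.1, 0.1, -1.0]
width: 85.3
gripper_force: 0.0
```

Call:
carry_out([
  {"tx": 0,"ty": 0,"tz": 0,"twist": -0.05,"fingers": 1},
  {"tx": 0,"ty": 0,"tz": 0,"twist": -0.05,"fingers": 1},
  {"tx": 0,"ty": 0,"tz": 0,"twist": -0.05,"fingers": 1},
  {"tx": 0,"ty": 0,"tz": 0,"twist": -0.05,"fingers": 1},
  {"tx": 0,"ty": 0,"tz": 0,"twist": -0.05,"fingers": 1},
  {"tx": 0,"ty": 0,"tz": 0,"twist": -0.05,"fingers": 1},
  {"tx": 0,"ty": 0,"tz": 0,"twist": -0.05,"fingers": 1},
  {"tx": 0,"ty": 0,"tz": 0,"twist": -0.05,"fingers": 1},
  {"tx": 0,"ty": 0,"tz": 0,"twist": -0.05,"fingers": 1},
  {"tx": 0,"ty": 0,"tz": 0,"twist": -0.05,"fingers": 1},
  {"tx": 0,"ty": 0,"tz": 0,"twist": 0,"fingers": 1},
])

```text
clock: 11.45
eef_pos: [480.4, 109.8, 206.9]
tool_rot: [3.141, 0.0, 1.741]
force: [0.8, -0.5, -0.3]
width: 85.4
gripper_force: 0.0
```

Run:
```python
from h import *
go(480,110,106,.171+np.pi/2)
D={n:eyes.get_image(n) for n in("scene","top")};S,T=D["scene"],D["top"]
p=proj(S,(480,110,90)).astype(int);q=proj(T,(480,110,90)).astype(int);print(p,q)
for n in D:print(n,blobs(D[n]["color"],"red"))
z=lambda i,c,w:cv2.resize(i[max(c[1]-w,0):c[1]+w,max(c[0]-w,0):c[0]+w],(400,400),interpolation=cv2.INTER_CUBIC)
cv2.imwrite("pics/m4.png",np.hstack([z(S["color"],p,60),z(T["color"],q,60)]))
```

```text
t 11.45 pos [480.4 109.8 206.9] rot [3.141 0.    1.741] w 85.4 F [ 0.8 -0.5 -0.3] q [ 0.07  0.49 -0.5   1.98  0.34  0.75 -0.46]
twist -0.0004 txyz [ 0.0007 -0.0012  0.3363]
[217 201] [204 257]
scene [([294, 15, 48, 118, 3579], [316.6, 71.2]), ([61, 73, 82, 38, 1367], [99.8, 92.9]), ([81, 110, 15, 5, 44], [89.4, 111.6]), ([50, 135, 31, 14, 201], [64.9, 141.3]), ([390, 176, 8, 5, 29], [393.4, 178.0]), ([203, 182, 27, 27, 437], [216.2, 194.8]), ([314, 183, 14, 17, 120], [320.3, 191.0]), ([219, 325, 13, 18, 61], [225.0, 333.9]), ([232, 345, 27, 30, 166], [246.3, 360.9]), ([447, 356, 43, 41, 1051], [468.3, 377.9])]
top [([275, 81, 6, 9, 54], [277.5, 85.0]), ([277, 182, 16, 4, 33], [284.0, 183.3]), ([443, 186, 30, 30, 696], [457.5, 200.7]), ([300, 313, 52, 11, 473], [324.7, 318.3])]
```

View pics/m4.png

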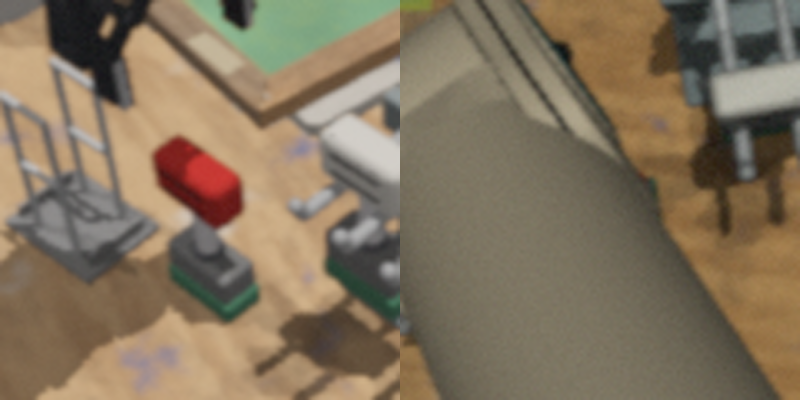

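The scene view shows the scrubber standing upright and released at about (216,195), clear of the stand. The gripper is turned 90° above it; now descending.

Call:
carry_out([
  {"tx": 0,"ty": 0,"tz": 0.06,"twist": 0,"fingers": 1},
  {"tx": 0,"ty": 0,"tz": 0.1,"twist": 0,"fingers": 0.9},
  {"tx": 0,"ty": 0,"tz": 0.1,"twist": 0,"fingers": 0.9},
  {"tx": 0,"ty": 0,"tz": 0.06,"twist": 0,"fingers": 0.9},
  {"tx": 0,"ty": 0,"tz": 0.016,"twist": 0,"fingers": 0.9},
  {"tx": 0,"ty": 0,"tz": 0,"twist": 0,"fingers": 0.9},
  {"tx": 0,"ty": 0,"tz": 0,"twist": 0,"fingers": 0.9},
])

```text
clock: 12.42
eef_pos: [480.9, 110.4, 106.3]
tool_rot: [3.14, -0.0, 1.742]
force: [-1.1, 0.3, 0.7]
width: 76.6
gripper_force: 0.0
```

```bash
python3 -c "
from h import *
go(480.5,110.2,106,.172+np.pi/2)"
```

```text
t 12.43 pos [480.9 110.4 106.3] rot [ 3.14  -0.     1.742] w 76.6 F [-1.1  0.3  0.7] q [-0.02  0.65 -0.38  2.06  0.48  0.51 -0.59]
twist -0.0002 txyz [-0.0004 -0.0013  0.0011]
```

Close and lift (foot must pass with the grip underside above 161 mm, so the TCP above about 195).

Call:
carry_out([
  {"tx": 0,"ty": 0,"tz": 0,"twist": 0,"fingers": 0.6},
  {"tx": 0,"ty": 0,"tz": 0,"twist": 0,"fingers": 0.4},
  {"tx": 0,"ty": 0,"tz": 0,"twist": 0,"fingers": 0.2},
  {"tx": 0,"ty": 0,"tz": 0,"twist": 0,"fingers": 0.1},
  {"tx": 0,"ty": 0,"tz": 0,"twist": 0,"fingers": 0.1},
  {"tx": 0,"ty": 0,"tz": 0,"twist": 0,"fingers": 0.1},
])

```text
clock: 13.18
eef_pos: [480.8, 110.2, 105.9]
tool_rot: [3.14, 0.0, 1.742]
force: [0.5, -0.0, 5.7]
width: 27.2
gripper_force: 60.0
```

```bash
python3 -c "
from h import *
go(480.5,110.2,106,.172+np.pi/2)"
```

```text
t 13.18 pos [480.8 110.2 105.9] rot [3.14  0.    1.742] w 27.2 F [ 0.5 -0.   5.7] q [-0.02  0.65 -0.38  2.06  0.48  0.51 -0.59]
twist -0.0001 txyz [ 0.0001 -0.0009 -0.0003]
```

Call:
carry_out([
  {"tx": 0,"ty": 0,"tz": -0.02,"twist": 0,"fingers": 0.1},
  {"tx": 0,"ty": 0,"tz": -0.08,"twist": 0,"fingers": 0.1},
  {"tx": 0,"ty": 0,"tz": -0.1,"twist": 0,"fingers": 0.1},
  {"tx": 0,"ty": -0.06,"tz": -0.08,"twist": 0,"fingers": 0.1},
  {"tx": 0,"ty": -0.1,"tz": 0,"twist": 0,"fingers": 0.1},
  {"tx": 0,"ty": -0.066,"tz": 0,"twist": 0,"fingers": 0.1},
  {"tx": -0.1,"ty": 0,"tz": 0,"twist": 0,"fingers": 0.1},
  {"tx": -0.16,"ty": 0,"tz": 0,"twist": 0,"fingers": 0.1},
  {"tx": -0.16,"ty": 0,"tz": 0,"twist": 0,"fingers": 0.1},
  {"tx": -0.14,"ty": 0,"tz": 0,"twist": 0,"fingers": 0.1},
  {"tx": -0.06,"ty": 0,"tz": 0,"twist": 0,"fingers": 0.1},
  {"tx": 0,"ty": 0,"tz": 0,"twist": 0,"fingers": 0.1},
])

```text
clock: 14.68
eef_pos: [444.6, -86.1, 189.2]
tool_rot: [-3.14, -0.0, 1.739]
force: [-0.2, 1.2, -2.1]
width: 27.3
gripper_force: 59.7
```

Call:
carry_out([
  {"tx": 0,"ty": 0,"tz": 0,"twist": 0,"fingers": 0.1},
  {"tx": 0,"ty": 0,"tz": 0,"twist": 0,"fingers": 0.1},
])

```text
clock: 14.92
eef_pos: [445.0, -83.4, 189.5]
tool_rot: [-3.141, -0.001, 1.745]
force: [0.2, 0.1, -2.6]
width: 27.1
gripper_force: 59.7
```

Run:
```python
from h import *
go(445.5,-85,190,.171+np.pi/2)
D={n:eyes.get_image(n) for n in("scene","top")};S,T=D["scene"],D["top"]
z=lambda i,x,y,w,h,W,H:cv2.resize(i[y:y+h,x:x+w],(W,H),interpolation=cv2.INTER_CUBIC)
cv2.imwrite("pics/m5.png",np.hstack([z(S["color"],215,150,150,180,500,600),z(T["color"],230,170,120,120,300,300).repeat(2,0)]))
p=ctrl.read_state()["eef_pos"]+[0,0,2]
for n in D:print(n,proj(D[n],p),blobs(D[n]["color"],"red")[:9])
```

```text
t 14.93 pos [445.  -83.4 189.5] rot [-3.141e+00 -1.000e-03  1.745e+00] w 27.1 F [ 0.2  0.1 -2.6] q [ 0.49  0.47 -0.51  2.09  0.37  0.66 -0.09]
twist 0.001 txyz [-0.0054  0.0007 -0.0015]
scene [256.40473134 235.09967861] [([294, 15, 47, 118, 3451], [317.0, 72.0]), ([61, 73, 82, 38, 1357], [99.7, 92.9]), ([80, 110, 16, 5, 44], [89.0, 111.6]), ([50, 135, 32, 14, 205], [64.9, 141.3]), ([390, 176, 8, 5, 27], [393.3, 178.0]), ([314, 183, 14, 17, 118], [320.3, 191.1]), ([254, 224, 19, 29, 407], [262.5, 238.2]), ([219, 325, 12, 18, 48], [224.8, 334.1]), ([232, 345, 26, 30, 136], [245.5, 361.3])]
top [300.48649743 272.26663472] [([275, 81, 6, 9, 54], [277.5, 85.0]), ([277, 182, 16, 5, 37], [283.8, 183.5]), ([443, 187, 30, 29, 697], [457.5, 200.7])]
```

View pics/m5.png

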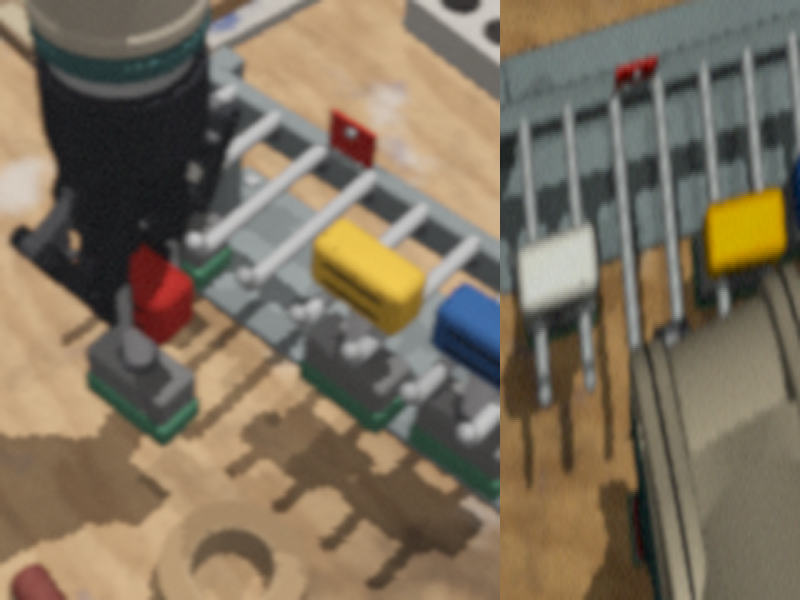

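The scene view shows the scrubber held level in front of the free fork, its foot below prong height and its underside above the tips (at about (276,222) and (289,233)). Small lateral correction, then insert.

Call:
carry_out([
  {"tx": -0.005,"ty": 0,"tz": 0,"twist": 0.001,"fingers": 0.1},
  {"tx": 0,"ty": 0.04,"tz": 0,"twist": 0,"fingers": 0.1},
  {"tx": 0,"ty": 0.04,"tz": 0,"twist": 0,"fingers": 0.1},
  {"tx": 0,"ty": 0.04,"tz": 0,"twist": 0,"fingers": 0.1},
  {"tx": 0,"ty": 0,"tz": 0,"twist": 0,"fingers": 0.1},
  {"tx": 0,"ty": 0,"tz": 0,"twist": 0,"fingers": 0.1},
])

```text
clock: 15.78
eef_pos: [480.5, -80.1, 189.3]
tool_rot: [-3.14, -0.0, 1.74]
force: [0.3, 0.4, -2.5]
width: 27.1
gripper_force: 59.8
```

```bash
python3 -c "
from h import *
go(549,-67,190,.171+np.pi/2)"
```

```text
t 15.78 pos [480.5 -80.1 189.3] rot [-3.14 -0.    1.74] w 27.1 F [ 0.3  0.4 -2.5] q [ 0.46  0.52 -0.5   2.01  0.37  0.71 -0.11]
twist -0.0007 txyz [ 0.0042  0.2325 -0.0024]
```

Call:
carry_out([
  {"tx": 0.004,"ty": 0.03,"tz": 0,"twist": 0,"fingers": 0.1},
  {"tx": 0,"ty": 0.05,"tz": 0,"twist": 0,"fingers": 0.1},
  {"tx": 0,"ty": 0.05,"tz": 0,"twist": 0,"fingers": 0.1},
  {"tx": 0,"ty": 0.05,"tz": 0,"twist": 0,"fingers": 0.1},
  {"tx": 0,"ty": 0.035,"tz": 0,"twist": 0,"fingers": 0.1},
  {"tx": 0,"ty": 0.015,"tz": 0,"twist": 0,"fingers": 0.1},
  {"tx": 0,"ty": 0,"tz": 0,"twist": 0,"fingers": 0.1},
  {"tx": 0,"ty": 0,"tz": 0,"twist": 0,"fingers": 0.1},
])

```text
clock: 16.77
eef_pos: [548.2, -67.6, 189.4]
tool_rot: [-3.141, 0.0, 1.739]
force: [0.5, -0.4, -2.9]
width: 27.2
gripper_force: 59.8
```

Run:
```python
from h import *
go(549,-67,166,.171+np.pi/2)
D={n:eyes.get_image(n) for n in("scene","top")};S,T=D["scene"],D["top"]
z=lambda i,x,y,w,h,W,H:cv2.resize(i[y:y+h,x:x+w],(W,H),interpolation=cv2.INTER_CUBIC)
cv2.imwrite("pics/m6.png",np.hstack([z(S["color"],235,150,150,150,400,400),z(T["color"],230,170,120,120,400,400)]))
```

```text
t 16.77 pos [548.2 -67.6 189.4] rot [-3.141  0.     1.739] w 27.2 F [ 0.5 -0.4 -2.9] q [ 0.39  0.6  -0.49  1.84  0.38  0.8  -0.12]
twist -0.0008 txyz [0.0014 0.0029 0.0781]
```

View pics/m6.png

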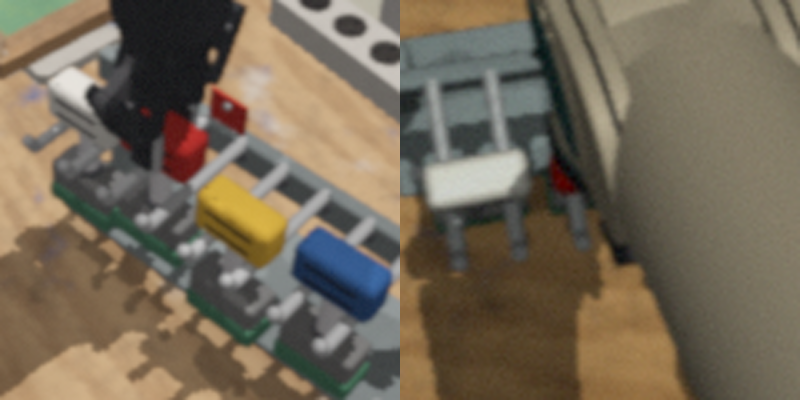

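The red grip sits above the free fork between white and yellow. The neighbours have not moved (white about (253,224) in the top view) and there is a gap to white. Lowering.

Call:
carry_out([
  {"tx": 0.001,"ty": 0.002,"tz": 0.03,"twist": 0,"fingers": 0.1},
  {"tx": 0,"ty": 0,"tz": 0.025,"twist": 0,"fingers": 0.1},
  {"tx": 0,"ty": 0,"tz": 0.015,"twist": 0,"fingers": 0.1},
  {"tx": 0,"ty": 0,"tz": 0,"twist": 0,"fingers": 0.1},
  {"tx": 0,"ty": 0,"tz": 0,"twist": 0,"fingers": 0.1},
])

```text
clock: 17.5
eef_pos: [549.5, -66.9, 168.6]
tool_rot: [3.141, -0.0, 1.74]
force: [-0.9, 1.1, -2.6]
width: 27.2
gripper_force: 59.7
```

Call:
carry_out([
  {"tx": 0,"ty": 0,"tz": 0.005,"twist": 0,"fingers": 0.1},
  {"tx": 0,"ty": 0,"tz": 0,"twist": 0,"fingers": 0.1},
  {"tx": 0,"ty": 0,"tz": 0,"twist": 0,"fingers": 0.1},
])

```text
clock: 17.88
eef_pos: [549.4, -67.0, 167.1]
tool_rot: [3.141, 0.0, 1.74]
force: [0.4, 0.6, -2.9]
width: 27.3
gripper_force: 59.7
```

Call:
carry_out([
  {"tx": 0,"ty": 0,"tz": 0.004,"twist": 0,"fingers": 0.1},
  {"tx": 0,"ty": 0,"tz": 0.003,"twist": 0,"fingers": 0.1},
  {"tx": 0,"ty": 0,"tz": 0,"twist": 0,"fingers": 0.1},
  {"tx": 0,"ty": 0,"tz": 0,"twist": 0,"fingers": 0.1},
])

```text
clock: 18.38
eef_pos: [549.5, -67.0, 165.8]
tool_rot: [3.141, 0.001, 1.739]
force: [-1.7, -0.2, 5.9]
width: 27.1
gripper_force: 61.1
```

Resting on the prongs. Release and retreat straight up.

Call:
carry_out([
  {"tx": 0,"ty": 0,"tz": 0,"twist": 0,"fingers": 0.4},
  {"tx": 0,"ty": 0,"tz": 0,"twist": 0,"fingers": 0.5},
  {"tx": 0,"ty": 0,"tz": 0,"twist": 0,"fingers": 0.5},
  {"tx": 0,"ty": 0,"tz": 0,"twist": 0,"fingers": 0.5},
  {"tx": 0,"ty": 0,"tz": -0.03,"twist": 0,"fingers": 0.5},
  {"tx": 0,"ty": 0,"tz": -0.06,"twist": 0,"fingers": 0.5},
  {"tx": 0,"ty": 0,"tz": -0.12,"twist": 0,"fingers": 0.5},
  {"tx": 0,"ty": 0,"tz": -0.16,"twist": 0,"fingers": 0.5},
  {"tx": 0,"ty": -0.15,"tz": 0,"twist": 0,"fingers": 0.5},
  {"tx": 0,"ty": -0.15,"tz": 0,"twist": 0,"fingers": 0.5},
  {"tx": 0,"ty": 0,"tz": 0,"twist": 0,"fingers": 0.5},
])

```text
clock: 19.75
eef_pos: [457.4, -83.0, 276.5]
tool_rot: [-3.139, 0.002, 1.738]
force: [-0.4, -0.2, 0.3]
width: 42.5
gripper_force: 0.0
```

Run:
```python
from h import *
go(549,-67,166)
D={n:eyes.get_image(n) for n in("scene","top")};S,T=D["scene"],D["top"]
for n in D:
    for c in R:print(n,c,[b for b in blobs(D[n]["color"],c) if 240<b[1][0]<390 and 180<b[1][1]<260])
z=lambda i,x,y,w,h,W,H:cv2.resize(i[y:y+h,x:x+w],(W,H),interpolation=cv2.INTER_CUBIC)
cv2.imwrite("pics/m7.png",np.hstack([z(S["color"],235,150,150,150,400,400),z(T["color"],230,150,150,150,400,400)]))
```

```text
t 19.75 pos [457.4 -83.  276.5] rot [-3.139e+00  2.000e-03  1.738e+00] w 42.5 F [-0.4 -0.2  0.3] q [ 0.54  0.36 -0.57  1.96  0.25  0.89  0.01]
twist 0.0 txyz [0.0019 0.3099 0.3682]
scene red [([314, 183, 14, 17, 119], [320.4, 191.2]), ([281, 195, 31, 31, 612], [295.7, 209.5])]
scene yellow [([309, 216, 33, 34, 683], [325.0, 232.1])]
scene blue [([346, 236, 35, 34, 617], [363.3, 251.9])]
top red [([277, 182, 15, 5, 32], [283.6, 183.3]), ([274, 210, 32, 19, 221], [284.2, 218.3])]
top yellow [([312, 208, 31, 6, 87], [325.7, 210.3])]
top blue [([348, 197, 31, 13, 176], [368.3, 202.0])]
```

View pics/m7.png

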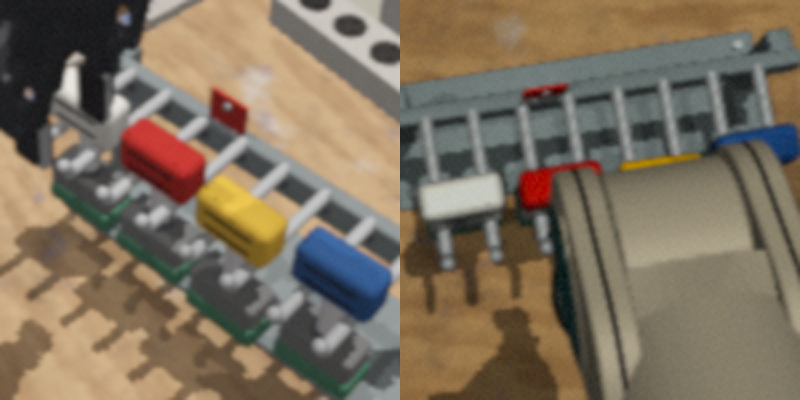

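The red scrubber hangs level on the red-tagged hook at scene pixel (296,210). Yellow (325,232) and blue (363,252) have not moved, white is in place, and the gripper is clear. Handing in.

```bash
python3 -c "
from cell import job
print(job.finish_job())"
```

```text
the job is handed in; nothing more can be done
None
```

The red scrubber was lifted out of the stand, stood upright on the bench and released, then regripped front-to-back and hung on the red-tagged hook, with its neighbours unmoved in the last pictures; the job was handed in at about 20 s of the 46 s allowed, and no verdict came back.

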